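# Put the washed coffee scoops away in the slide-out rack

## Task

Put the washed coffee scoops on the draining mat (three or four of them) away: flip the rack's cam lever up to free the tray, draw the tray out from under the cup shelf as far as it goes, and click every scoop by its steel shank into a spring clip of its own, flat on the tray with the cup to the back (away from the robot) and the handle to the front, in size order with the smallest nearest the lever (spare clip anywhere). Then push the tray fully home and flip the lever down flat so that the tray is clamped; leave the upturned cups and glasses standing where they are.

Things in the scene. Friction and masses are not known exactly. Their poses are not given: they have to be found in the camera images.
- scoop1: smallest coffee scoop, 123 mm long: steel cup 32 mm across, 20 high; steel shank 12 mm thick, x -18 to +18; wooden handle 24 wide, 20 high, x -18 to -74. Shank axis 12 mm above the origin, which lies under mid-shank at the level the scoop lies on (flat, on cup and handle); x runs from handle to cup, z up. One of the four may be absent.
- scoop2: second smallest coffee scoop, 139 mm long: steel cup 38 mm across, 24 high; steel shank 12 mm thick, x -18 to +18; wooden handle 24 wide, 20 high, x -18 to -84. Shank axis 12 mm above the origin, which lies under mid-shank at the level the scoop lies on (flat, on cup and handle); x runs from handle to cup, z up. Starts on a 4 mm thick mat.
- scoop3: second largest coffee scoop, 155 mm long: steel cup 44 mm across, 28 high; steel shank 12 mm thick, x -18 to +18; wooden handle 24 wide, 20 high, x -18 to -94. Shank axis 12 mm above the origin, which lies under mid-shank at the level the scoop lies on (flat, on cup and handle); x runs from handle to cup, z up.
- scoop4: largest coffee scoop, 171 mm long: steel cup 50 mm across, 32 high; steel shank 12 mm thick, x -18 to +18; wooden handle 24 wide, 20 high, x -18 to -104. Shank axis 12 mm above the origin, which lies under mid-shank at the level the scoop lies on (flat, on cup and handle); x runs from handle to cup, z up.
- rack: fixed slide-out rack, its -x side towards the robot: base board 150 x 660 mm along y, low wooden shelf (underside 118, top 134 mm above the counter) over y = 75 to 350 mm, x = -90 to +95 mm. Origin at counter level on the line of clips (x = 0), beside the pull knob when the tray is home
- tray (a joint): the sliding steel tray (deck 140 x 325 mm, top 36 mm above the counter), m: 0 = fully home under the shelf, 0.26 = drawn out as far as it goes, towards the rack's -y. It slides with about 6 N when free
- lever (a joint): cam lever on the tray's outer end, rad: 0 = flat, pointing to the rack's -y, tray clamped to the rail; 1.57 = upright; it stops at 1.65. The tray is free above about 0.6. It stays where it is left and takes 2 to 5 N at the grip
- lever_grip (a point): middle of the lever's black grip (18 mm wide along the rack's x, 13 mm thick, 42 mm long), carried by the lever. When flat it lies 57 mm above the counter, beyond the tray's end, with nothing but the rail (22 mm high) below
- lever_hinge (a point): the lever's hinge, 52 mm above the counter, axis along the rack's x, carried by the tray. From it to lever_grip at angle 0: y = -68 mm, z = +5 mm in the rack's frame
- pull_knob (a point): centre of the upright wooden pull knob (26 mm thick, 30 mm high, on a 22 mm stem) on the tray's outer end, 73 mm above the counter, 72 mm nearer the robot than the lever; carried by the tray
- clip0 (a point): spring clip nearest the lever: point on the tray's deck midway between two sprung jaws (16 mm along x, 27 mm high, flared mouths) that face each other across y; axes as the rack's. A shank pressed straight down snaps in at about 6 N (and out at 6 N); then the scoop lies flat on the deck, its origin here, or up to 11 mm off in x
- clip1 (a point): as clip0, second from the lever, 58 mm farther along the rack's +y
- clip2 (a point): as clip0, third from the lever, 116 mm farther along the rack's +y
- clip3 (a point): as clip0, fourth and last from the lever, 174 mm farther along the rack's +y
- cup_a: white cup standing upside down on the rack's shelf, 78 mm across, 90 mm high; bystander, origin at the centre of its underside
- cup_b: second such cup on the shelf; bystander, origin at the centre of its underside
- cup_c: such a cup on the counter; bystander, origin at the centre of its underside
- glass_a: upturned glass on the draining mat, 72 mm across, 95 mm high; bystander, origin at the centre of its underside
- glass_b: upturned glass on the counter, 72 mm across, 95 mm high; bystander, origin at the centre of its underside
Things that resemble listed ones, but are neither listed nor needed, are in the scene too. Leave any blue look-alike of the scoop1 alone.

How it is judged:
On the way, in this order (a step that is already met when the one before it is completed fails the run):
1. the cam lever is flipped up (above 1.2 rad) (value of joint lever above 1.2 rad), for 0.2 s.
2. the tray is drawn out as far as it goes (at least 245 mm) (value of joint tray above 0.245 m), for 0.2 s.
3. every scoop present is clicked into a clip of its own, cup to the back, in size order with the smallest nearest the lever ((horizontal distance between scoop1 and clip0 below 0.016 m or horizontal distance between scoop1 and clip1 below 0.016 m or horizontal distance between scoop1 and clip2 below 0.016 m or horizontal distance between scoop1 and clip3 below 0.016 m) and height (world z) of scoop1 between 0.031 and 0.041 m and angle between the x axis of each of scoop1, scoop2, scoop3, scoop4 and the x axis of rack, either way round below 0.15 rad and x of pull_knob in the frame of scoop1 below 0 m and (horizontal distance between scoop2 and clip0 below 0.016 m or horizontal distance between scoop2 and clip1 below 0.016 m or horizontal distance between scoop2 and clip2 below 0.016 m or horizontal distance between scoop2 and clip3 below 0.016 m) and height (world z) of scoop2 between 0.031 and 0.041 m and x of pull_knob in the frame of scoop2 below 0 m and (horizontal distance between scoop3 and clip0 below 0.016 m or horizontal distance between scoop3 and clip1 below 0.016 m or horizontal distance between scoop3 and clip2 below 0.016 m or horizontal distance between scoop3 and clip3 below 0.016 m) and height (world z) of scoop3 between 0.031 and 0.041 m and x of pull_knob in the frame of scoop3 below 0 m and (horizontal distance between scoop4 and clip0 below 0.016 m or horizontal distance between scoop4 and clip1 below 0.016 m or horizontal distance between scoop4 and clip2 below 0.016 m or horizontal distance between scoop4 and clip3 below 0.016 m) and height (world z) of scoop4 between 0.031 and 0.041 m and x of pull_knob in the frame of scoop4 below 0 m and y of each of scoop2, scoop3, scoop4 in the frame of scoop1 above 0.03 m and y of each of scoop3, scoop4 in the frame of scoop2 above 0.03 m and y of scoop4 in the frame of scoop3 above 0.03 m), for 0.3 s.
4. the tray with the scoops in their clips is pushed fully home (within 12 mm) (all of step 3 and value of joint tray below 0.012 m), for 0.2 s.
5. the lever is flipped down flat (below 0.12 rad) with the tray home (value of joint tray below 0.012 m and value of joint lever below 0.12 rad), for 0.2 s.
At the end, for the whole second after the job is handed in: Tray within 12 mm of fully home and lever within 0.12 rad of flat; every scoop present lies at rest in a clip of its own (origin within 16 mm of the clip point horizontally and 5 mm of the deck in height, along the rack's x within 0.15 rad), cup to the back, sizes growing from the lever end on (all of step 3 and all of step 5 and linear speed of each of scoop1, scoop2, scoop3, scoop4 below 0.02 m/s); the robot touches nothing.
It fails at once if an upturned cup or glass is pushed more than 50 mm or knocked over (distance of any of cup_a, cup_b, cup_c, glass_a, glass_b from where it was at the start of the episode above 0.05 m or angle between any of cup_a, cup_b, cup_c, glass_a, glass_b's own z axis and vertical above 0.6 rad).
Of scoop1, scoop2, scoop3, scoop4 only 3 to 4 are there at a start; the rules pass over those that are not, and their reading is None.
At some moment in a run one of scoop1, scoop2, scoop3, scoop4 may be knocked a few centimetres aside while the robot is not near it.
Once in a run the grip may slacken for a moment while it holds something.
It also fails if it takes over 210 s, if anything falls off the work surface, if the arm or the gripper's body presses on something with over 40 N, if the wrist force passes 120 N, or if a joint passes its speed limit or range.

## Robot

A 6-joint arm with a two-finger parallel gripper is mounted at the origin on the work surface. World frame = base frame: x ahead of the robot, y to its left, z up, the work surface at z = 0. Lengths are in m, angles in rad, forces in N, time in s.
With the tool pointing down it reaches from about 0.375 to 0.9 m from the base axis. Payload 3.1 kg.
Tool frame: the origin (TCP) lies on the centre line of the jaws, within the pads' length; the fingertips stand 22 mm ahead of it and the grasp point (between the pads) lies 3 mm ahead of it (nose_length is the distance from the TCP to the fingertips, in m); z points along the fingers, y is the line along which they close (so a half turn about z gives the same grasp; the last joint's range is limited). The gripper opens to 87 mm and grips with 3 to 60 N. Pads are 19 mm wide; open, the fingers measure 117 mm over their backs; the gripper's body (75 mm by 190 mm) begins 51 mm behind the grasp point.
Start: joints at [-1.47, 0.527, 1.433, -0, 1.181, -0.178], TCP at [0.173, -0.601, 0.245] pointing down, gripper open.
Joint ranges: [-3.08, 3.08], [-0.75, 2.2], [0.22, 2.44], [-1.43, 4.57], [0, 2.65], [-2.85, 2.85]. Speed limits (rad/s): [2.79, 2.79, 3.14, 3.14, 3.14, 3.14].

## Interface

Orientations are given as a unit quaternion [x, y, z, w].
In Python, from bench import read_state, grab_frame, job_done, nose_length gives the robot as it stands.
- The arm moves only by the tool carry_out, never from a script. Its argument "increments" is one flat list of numbers, 5 for each row, row after row: the closure, from -1 (fully open) to 1 (shut), then the shift along the tool's x, y, z in mm, then the turn about the tool's z in rad. A call has 1 to 10 rows; each row shifts and turns the commanded pose from where the row before left it, along the tool's axes as they then stand; what a row does not reach is not made up. A row lasts 1/8 s, in which the tool goes at most 62.5 mm and 10.7 degrees, less where a joint would pass 70% of its speed; a pose out of reach is approached as far as the arm can. A call with a gripper value outside its range is refused whole. The fingers move at their own pace and stop on an object; "squeeze" is the grip in N (left out, the last holds). Time passes only in rows, so rows that do not move let the fingers close. It gives the time, the measured TCP pose, the force, the opening and the grip force at its end, in the units of the state.
- read_state(): the state, without advancing time (a new reading comes with each control period).
- grab_frame(name): name is "scene" or "side" or "wrist"; returns a dict with "image" (480x640x3 uint8, red, green, blue), "intrinsics" (3x3 intrinsics, pixels), "position" and "rotation" of the camera in the world; the wrist camera has in their place "hand_eye" (4x4, takes a point from camera to tool coordinates, whose origin is the TCP and whose axes are the flange's). Camera axes: x right, y down, z forward; pixel columns grow to the right and rows downward; lengths in m; the calibration is good to about 2 mm. A picture is of the moment at which its call begins: read the wrist's pose just before it. There is no depth.
- job_done(): hands the job in; it is judged then, once.
The state is a dict: "time": time; "joint_pos": joint angles; "joint_velocities": joint speeds; "joint_torque": joint torques, N m; "tcp_pos": TCP position; "tool_rot": TCP orientation; "ft_force": force on the tool from outside, world axes, zero at the start; "wrist_torque": the same for the moment, N m; "opening": finger opening in m; "finger_force": force on a finger pad.
Only numpy, scipy, OpenCV 4.12 (cv2) and the standard library are available. Lean on these libraries where they do the work, as an engineer would, in place of code of your own. Each camera call takes 0.05 s, during which the arm holds its last target. There are 200 camera calls.

## Working session

There is one attempt and no reset: what is moved stays moved. The work goes in short steps, Python scripts to look and compute and a tool call to move; the robot and the scene stay as the last step left them, time stands still between calls to the robot, and variables do not carry over. Pictures are saved under pics/ and viewed, at most 14 in all, crops included, and the job is handed in when it is done.

Besides the shell and the picture viewer there is one more tool, called after "Request:" as name(argument=value, ...), one argument or row to a line, values as JSON. carry_out: Moves the arm, as the interface text tells. Its arguments: {"type":"object","properties":{"increments":{"type":"array"},"squeeze":{"type":"number"}},"required":["increments"]}

```bash
ls; mkdir -p pics; cat > h.py <<'E'
import numpy as np, cv2
from bench import *
from scipy.spatial.transform import Rotation as R
def save(name,fn):
    f=grab_frame(name); cv2.imwrite('pics/'+fn,f['image'][:,:,::-1]); np.save('pics/'+fn+'.npy',f,allow_pickle=True); return f
def load(fn): return np.load('pics/'+fn+'.npy',allow_pickle=True).item()
def cam(f,st=None):
    if 'position' in f: return np.array(f['position']),np.array(f['rotation'])
    T=np.array(f['hand_eye']); Rt=R.from_quat(st['tool_rot']).as_matrix()
    return Rt@T[:3,3]+st['tcp_pos'], Rt@T[:3,:3]
def ray(f,u,v,z,st=None):
    p,Rm=cam(f,st); d=Rm@np.linalg.inv(np.array(f['intrinsics']))@np.array([u,v,1.])
    return p+d*(z-p[2])/d[2]
def proj(f,P,st=None):
    p,Rm=cam(f,st); c=np.array(f['intrinsics'])@(Rm.T@(np.array(P)-p)); return c[:2]/c[2]
E
python3 - <<'E'
from h import *
for n in('scene','side'):
    f=save(n,n+'0.png'); print(n,np.round(f['position'],3),np.round(f['rotation'],3).tolist())
s=read_state();print(s['tcp_pos'],s['tool_rot'],s['opening'],s['time'],nose_length)
f=save('wrist','w0.png');print(np.round(f['hand_eye'],4).tolist())
E
```

```text
pics
scene [ 1.176 -0.407  0.848] [0.789, 0.47, -0.201, -0.341]
side [1.064 0.364 0.962] [0.451, 0.826, -0.3, -0.155]
[ 0.17257228 -0.60003968  0.2436606 ] [ 9.90229617e-01  1.39442776e-01  4.16251643e-05 -1.00819709e-03] 0.08712936805614092 0.1 0.022
[[-0.0006, -0.9707, -0.2404, 0.0645], [1.0, -0.0006, -0.0001, 0.0007], [-0.0, -0.2404, 0.9707, -0.14], [0.0, 0.0, 0.0, 1.0]]
```

View pics/scene0.png

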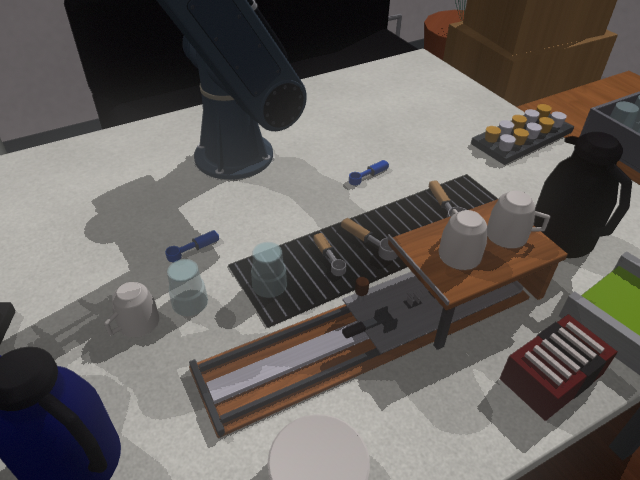

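View pics/side0.png

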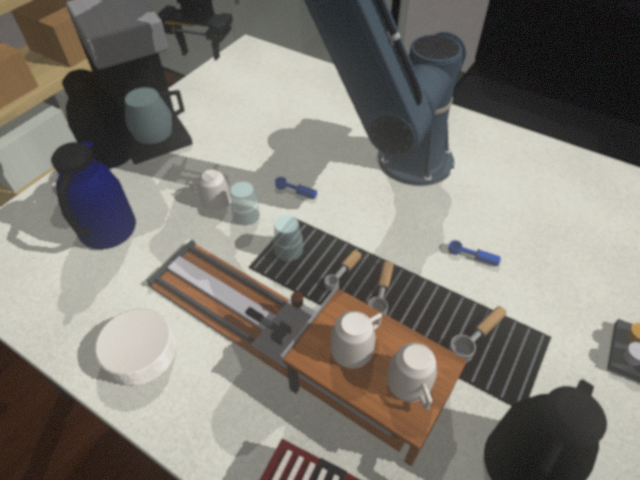

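The scene view shows three wooden-handled scoops on the dark mat, at pixels (330,252), (368,237) and (445,200). They are at (343,268), (383,285) and (480,333) in the side view. The two blue look-alikes are at (195,245) and (368,172), off the mat. The lever is at (370,322) and the knob at (362,285). Two cups stand on the shelf, and glass_a is on the mat at (268,268).

```bash
python3 - <<'E'
from h import *
a=cv2.imread('pics/scene0.png')[170:440,180:580]; cv2.imwrite('pics/sc.png',cv2.resize(a,(800,540),interpolation=cv2.INTER_CUBIC))
a=cv2.imread('pics/side0.png')[210:470,140:540]; cv2.imwrite('pics/sd.png',cv2.resize(a,(800,520),interpolation=cv2.INTER_CUBIC))
E
```

```text
(no output)
```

View pics/sc.png

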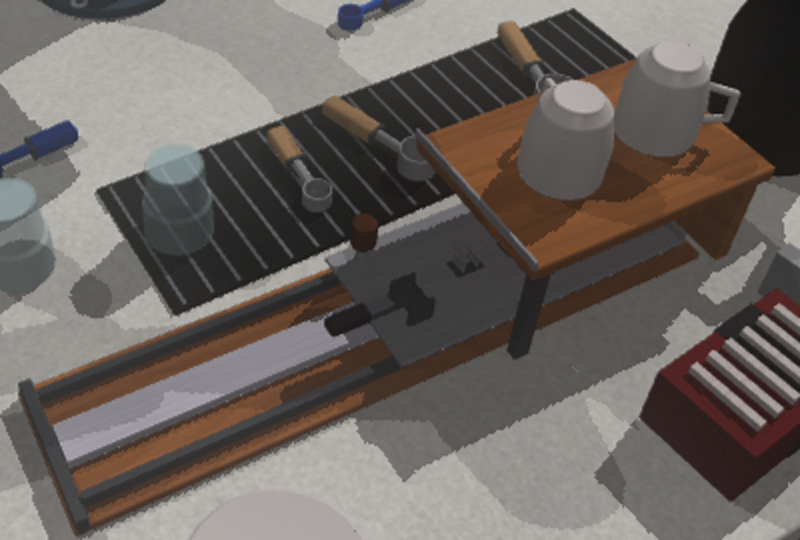

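View pics/sd.png

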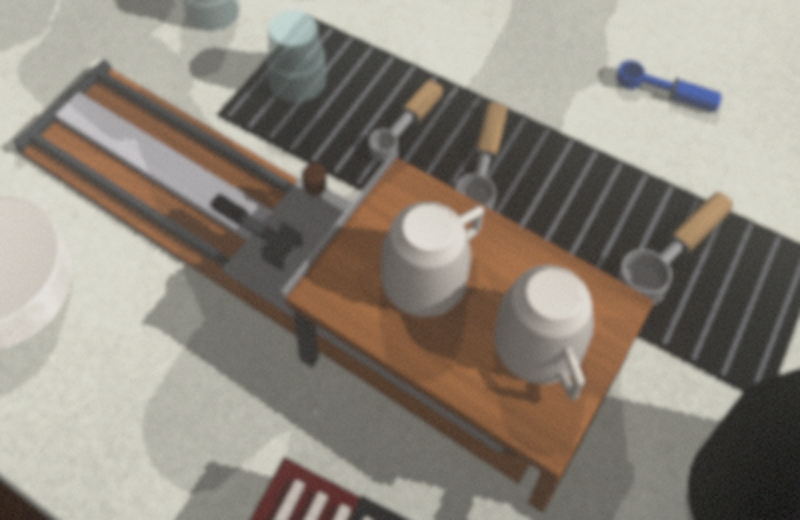

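Crops: the knob is at (363,232) in the scene crop and (314,178) in the side crop. The lever grip is at (348,320) and (232,207). The three scoops are left, middle and right. Next I compute positions and scoop lengths.

```bash
cat >> h.py <<'E'
def tri(fs,uvs):
    A=np.zeros((3,3));b=np.zeros(3)
    for f,(u,v) in zip(fs,uvs):
        p,Rm=cam(f); d=Rm@np.linalg.inv(np.array(f['intrinsics']))@np.array([u,v,1.]); d/=np.linalg.norm(d)
        M=np.eye(3)-np.outer(d,d);A+=M;b+=M@p
    return np.linalg.solve(A,b)
E
python3 - <<'E'
from h import *
a=load('scene0.png');b=load('side0.png')
S=lambda x,y:(180+x/2,170+y/2)
D=lambda x,y:(140+x/2,210+y/2)
for n,s,d in [('knob',(363,230),(314,178)),('grip',(348,320),(232,207)),('leverhub',(412,297),(280,245)),
 ('shelf front left',(418,131),(392,158)),('shelf back left',(533,272),(287,297)),('shelf backright',(773,168),(563,477)),
 ('rail end near',(27,385),(104,65)),('rail end far',(80,528),(15,147)),('glass_a top',(174,160),(293,30)),
 ('cupa top',(582,100),(433,226)),('cupb',(686,60),(556,293))]:
    print(n,np.round(tri((a,b),(S(*s),D(*d))),3))
for n,z,s in [('s_l handle',.016,(278,138)),('s_l cup',.03,(317,186)),('s_m handle end',.016,(333,106)),('s_m cup',.03,(416,155)),('s_r handle end',.016,(508,32)),]:
    print('scene',n,np.round(ray(a,*S(*s),z),3))
for n,z,s in [('s_l handle end',.016,(434,90)),('s_l cup',.026,(382,139)),('s_m handle end',.016,(496,110)),('s_m cup',.03,(477,188)),('s_r handle end',.016,(720,203)),('s_r cup',.034,(646,271))]:
    print('side',n,np.round(ray(b,*D(*s),z),3))
E
```

```text
Traceback (most recent call last):
  File "h.py", line 19, in tri
    p,Rm=cam(f); d=Rm@np.linalg.inv(np.array(f['intrinsics']))@np.array([u,v,1.]); d/=np.linalg.norm(d)
                   ~~^~~~~~~~~~~~~~~~~~~~~~~~~~~~~~~~~~~~~~~~~
ValueError: matmul: Input operand 1 has a mismatch in its core dimension 0, with gufunc signature (n?,k),(k,m?)->(n?,m?) (size 3 is different from 4)
```

```bash
sed -i "s/np.array(f\['rotation'\])/R.from_quat(f['rotation']).as_matrix()/" h.py
cat > m.py <<'E'
from h import *
a=load('scene0.png');b=load('side0.png')
S=lambda x,y:(180+x/2,170+y/2)
D=lambda x,y:(140+x/2,210+y/2)
for n,s,d in [('knob',(363,230),(314,178)),('grip',(348,320),(232,207)),('leverhub',(412,297),(280,245)),
 ('shelf front left',(418,131),(392,158)),('shelf back left',(533,272),(287,297)),('shelf backright',(773,168),(563,477)),
 ('rail end near',(27,385),(104,65)),('rail end far',(80,528),(15,147)),('glass_a top',(174,160),(293,30)),
 ('cupa top',(582,100),(433,226)),('cupb',(686,60),(556,293))]:
    print(n,np.round(tri((a,b),(S(*s),D(*d))),3))
for n,z,s in [('s_l handle',.016,(278,138)),('s_l cup',.03,(317,186)),('s_m handle end',.016,(333,106)),('s_m cup',.03,(416,155)),('s_r handle end',.016,(508,32)),]:
    print('scene',n,np.round(ray(a,*S(*s),z),3))
for n,z,s in [('s_l handle end',.016,(434,90)),('s_l cup',.026,(382,139)),('s_m handle end',.016,(496,110)),('s_m cup',.03,(477,188)),('s_r handle end',.016,(720,203)),('s_r cup',.034,(646,271))]:
    print('side',n,np.round(ray(b,*D(*s),z),3))
E
python3 m.py
```

```text
knob [0.61  0.011 0.076]
grip [ 0.678 -0.048  0.056]
leverhub [0.684 0.019 0.054]
shelf front left [0.58  0.088 0.142]
shelf back left [0.756 0.084 0.129]
shelf backright [0.763 0.36  0.128]
rail end near [ 0.584 -0.319  0.019]
rail end far [ 0.728 -0.327  0.013]
glass_a top [ 0.466 -0.114  0.099]
cupa top [0.673 0.181 0.22 ]
cupb [0.677 0.295 0.225]
scene s_l handle [0.406 0.034 0.016]
scene s_l cup [0.502 0.027 0.03 ]
scene s_m handle end [0.389 0.115 0.016]
scene s_m cup [0.512 0.144 0.03 ]
scene s_r handle end [0.374 0.376 0.016]
side s_l handle end [0.4   0.038 0.016]
side s_l cup [0.5   0.027 0.026]
side s_m handle end [0.387 0.114 0.016]
side s_m cup [0.502 0.15  0.03 ]
side s_r handle end [0.368 0.378 0.016]
side s_r cup [0.499 0.343 0.034]
```

Three scoops are there. By length they rank left < middle < right, and the fourth is absent. The rack is nearly axis-aligned, with x ≈ 0.67. First I turn the wrist so that tool x points along world +y, then travel to look at the rack from near.

```bash
cat >> h.py <<'E'
def tgt(*T,yaw=None):
    """print tool-frame mm shift from the present TCP to each world target in turn (tool yaw fixed), and the turn"""
    s=read_state(); Rm=R.from_quat(s['tool_rot']).as_matrix(); p=np.array(s['tcp_pos'])
    y=np.arctan2(Rm[1,0],Rm[0,0]); print('t',round(s['time'],2),'tcp',np.round(p,4),'yaw',round(y,4),'open',round(s['opening']*1e3,1),'F',np.round(s['ft_force'],1),'turn' if yaw is not None else '', None if yaw is None else round(-(yaw-y),3))
    if yaw is not None: Rm=R.from_euler('z',yaw).as_matrix()@np.diag([1,-1,-1])
    else: Rm=R.from_euler('z',y).as_matrix()@np.diag([1,-1,-1])
    for t in T:
        t=np.array(t,float); print('  ->',np.round(t,3),'shift mm',np.round(Rm.T@(t-p)*1e3,1)); p=t
E
python3 -c "
from h import *
tgt((.62,-.06,.32),yaw=1.5708)"
```

```text
t 0.15 tcp [ 0.1725 -0.6002  0.2438] yaw 0.2798 open 87.0 F [ 0.2  0.1 -0.2] turn -1.291
  -> [ 0.62 -0.06  0.32] shift mm [540.2 447.5 -76.2]
```

Request:
carry_out(
  increments=[-1,0,0,0,-0.184,-1,0,0,0,-0.184,-1,0,0,0,-0.184,-1,0,0,0,-0.184,-1,0,0,0,-0.184,-1,0,0,0,-0.184,-1,0,0,0,-0.184],
  squeeze=30,
)

```text
time: 1.02
tcp_pos: [0.1726, -0.6004, 0.2441]
tool_rot: [0.706, 0.708, 0.0, -0.0]
ft_force: [0.1, 0.4, -0.6]
opening: 0.0871
finger_force: 0.0
```

Request:
carry_out(
  increments=[-1,38,32,-5,0,-1,38,32,-5,0,-1,38,32,-5,0,-1,38,32,-5,0,-1,38,32,-5,0,-1,38,32,-5,0,-1,38,32,-5,0,-1,38,32,-5,0,-1,38,32,-5,0,-1,38,32,-5,0],
)

```text
time: 2.28
tcp_pos: [0.4945, -0.2202, 0.2946]
tool_rot: [0.708, 0.706, -0.0, -0.0]
ft_force: [0.1, -0.0, -0.2]
opening: 0.0874
finger_force: 0.0
```

Request:
carry_out(
  increments=[-1,40,32,-6,0,-1,40,32,-6,0,-1,40,32,-6,0,-1,40,32,-6,0,-1,0,0,0,0,-1,0,0,0,0],
)

```text
time: 3.02
tcp_pos: [0.6215, -0.0621, 0.3179]
tool_rot: [0.708, 0.706, -0.001, -0.001]
ft_force: [-1.3, -0.9, 0.4]
opening: 0.0867
finger_force: 0.0
```

```bash
python3 - <<'E'
from h import *
tgt()
s=read_state(); f=save('wrist','w1.png'); np.save('pics/w1s.npy',s,allow_pickle=True)
E
```

```text
t 3.02 tcp [ 0.6215 -0.0621  0.3179] yaw 1.5683 open 86.7 F [-1.3 -0.9  0.4]  None
```

View pics/w1.png

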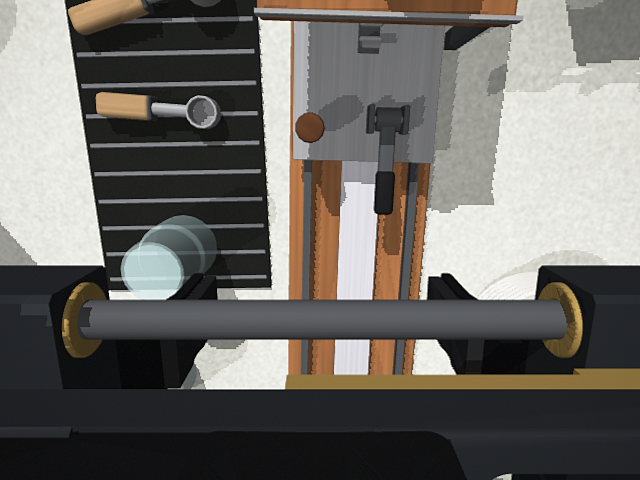

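The wrist view shows the lever grip at (384,192), the knob at (310,127), clip0 at (370,38), and the left scoop with its handle end at (97,105) and cup at (203,112).

```bash
python3 - <<'E'
from h import *
f=load('w1.png'); s=np.load('pics/w1s.npy',allow_pickle=True).item()
for n,u,v,z in [('grip',384,192,.060),('grip tip',384,213,.06),('hub',388,120,.06),('knob',310,127,.088),('clip0',370,38,.06),('trayL',293,160,.036),('trayR',432,163,.036),('shelfL',259,14,.134),('shelfR',521,18,.134),
 ('railL far',308,370,.0),('s_l hand end',97,105,.018),('hand/shank',151,107,.018),('cup c',204,112,.024),('cup l',187,112,.024),('cup r',221,112,.024),('cup top',204,95,.024),('cup bot',204,129,.024),('glass top',152,272,.095)]:
    print(n,np.round(ray(f,u,v,z,s),4))
E
```

```text
grip [ 0.6801 -0.0493  0.06  ]
grip tip [ 0.6808 -0.0697  0.06  ]
hub [0.6816 0.017  0.06  ]
knob [0.6106 0.0104 0.088 ]
clip0 [0.6633 0.0865 0.06  ]
trayL [ 0.5918 -0.0202  0.036 ]
trayR [ 0.7306 -0.0235  0.036 ]
shelfL [0.5766 0.0867 0.134 ]
shelfR [0.7621 0.0834 0.134 ]
railL far [ 0.6027 -0.2762 -0.    ]
s_l hand end [0.3935 0.0341 0.018 ]
hand/shank [0.4479 0.032  0.018 ]
cup c [0.5028 0.0266 0.024 ]
cup l [0.4858 0.0267 0.024 ]
cup r [0.5198 0.0266 0.024 ]
cup top [0.504  0.0428 0.024 ]
cup bot [0.5017 0.0102 0.024 ]
glass top [ 0.4645 -0.1178  0.095 ]
```

The left scoop measures 126 mm long with a 34 mm cup, so it is scoop1. Rack: yaw ≈ -0.02, x ≈ 0.666. Clip0 sits at rack y ≈ 75 mm. Next is the lever, which I pinch and swing along an arc.

Request:
carry_out(
  increments=[-0.2,13,58,0,0.02,-0.2,0,0,55,0,-0.2,0,0,55,0,-0.2,0,0,55,0,-0.2,0,0,50,0,-0.2,0,0,30,0,-0.2,0,0,13,0,-0.2,0,0,0,0,1,0,0,0,0,1,0,0,0,0],
  squeeze=15,
)

```text
time: 4.32
tcp_pos: [0.6814, -0.0495, 0.0624]
tool_rot: [0.715, 0.699, 0.001, 0.001]
ft_force: [0.5, 1.0, 0.4]
opening: 0.0395
finger_force: 0.0
```

```bash
python3 - <<'E'
from h import *
tgt()
th=np.linspace(0,1.5,11)+.073; y=-68.2*np.cos(th); z=68.2*np.sin(th)
print(np.round(np.c_[np.diff(y),-np.diff(z)],1).tolist())
E
```

```text
t 4.33 tcp [ 0.6814 -0.0495  0.0624] yaw 1.5478 open 39.5 F [0.5 1.  0.4]  None
[[1.5, -10.1], [3.0, -9.8], [4.4, -9.2], [5.8, -8.4], [7.0, -7.5], [8.0, -6.4], [8.9, -5.1], [9.5, -3.7], [10.0, -2.3], [10.2, -0.7]]
```

Request:
carry_out(
  increments=[1,0,0,2,0,1,0,0,0,0,1,0,0,0,0,1,0,0,0,0,1,0,0,0,0],
)

```text
time: 4.95
tcp_pos: [0.6808, -0.0491, 0.0588]
tool_rot: [0.715, 0.699, 0.0, 0.0]
ft_force: [2.1, 0.2, 1.1]
opening: 0.0182
finger_force: 15.0
```

Request:
carry_out(
  increments=[1,1.5,0,-10.1,0,1,3,0,-9.8,0,1,4.4,0,-9.2,0,1,5.8,0,-8.4,0,1,7,0,-7.5,0,1,8,0,-6.4,0,1,8.9,0,-5.1,0,1,9.5,0,-3.7,0,1,10,0,-2.3,0,1,10.2,0,-0.7,0],
)

```text
time: 6.2
tcp_pos: [0.6827, 0.0174, 0.1234]
tool_rot: [0.715, 0.699, -0.001, 0.002]
ft_force: [3.8, -5.9, -0.9]
opening: 0.0177
finger_force: 15.0
```

Request:
carry_out(
  increments=[1,0,0,0,0,1,0,0,0,0,1,0,0,0,0],
)

```text
time: 6.58
tcp_pos: [0.6827, 0.0189, 0.1234]
tool_rot: [0.715, 0.699, 0.001, 0.001]
ft_force: [2.8, -1.3, 5.6]
opening: 0.0176
finger_force: 15.0
```

```bash
python3 - <<'E'
from h import *
tgt()
s=read_state(); f=save('wrist','w2.png'); f=save('side','sd2.png')
a=cv2.imread('pics/sd2.png')[250:410,200:400]; b=cv2.imread('pics/w2.png'); cv2.imwrite('pics/c2.png',np.hstack([cv2.resize(a,(400,320)),cv2.resize(b,(400,320))]))
E
```

```text
t 6.58 tcp [0.6827 0.0189 0.1234] yaw 1.548 open 17.6 F [ 2.8 -1.3  5.6]  None
```

View pics/c2.png

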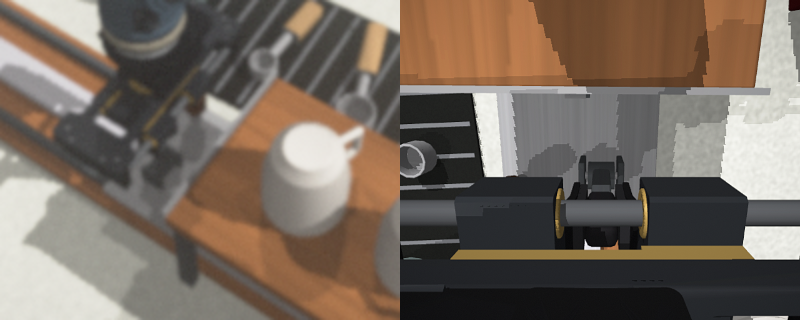

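The lever is upright in the grip. I'll lower it part-way to about 0.9 rad, where the tray is still free, so it clears the gripper body. Then I release it and go to the knob.

Request:
carry_out(
  increments=[1,-10.2,0,0.7,0,1,-10,0,2.3,0,1,-9.5,0,3.7,0,1,-8.9,0,5.1,0,1,0,0,0,0,0.2,0,0,0,0,0.2,0,0,0,0,0,0,0,-50,0,-0.2,0,0,-50,0,-0.2,0,0,0,0],
)

```text
time: 7.92
tcp_pos: [0.6823, -0.0197, 0.2142]
tool_rot: [0.715, 0.699, 0.002, 0.003]
ft_force: [-0.8, 0.2, 0.3]
opening: 0.0501
finger_force: 0.0
```

```bash
python3 - <<'E'
from h import *
tgt((.6106,.0104,.2),(.6106,.0104,.086))
f=save('wrist','w3.png'); np.save('pics/w3s.npy',read_state(),allow_pickle=True)
E
```

```text
t 7.92 tcp [ 0.6823 -0.0197  0.2142] yaw 1.5482 open 50.1 F [-0.8  0.2  0.3]  None
  -> [0.611 0.01  0.2  ] shift mm [ 28.5 -72.4  14.2]
  -> [0.611 0.01  0.086] shift mm [  0.   0. 114.]
```

View pics/w3.png

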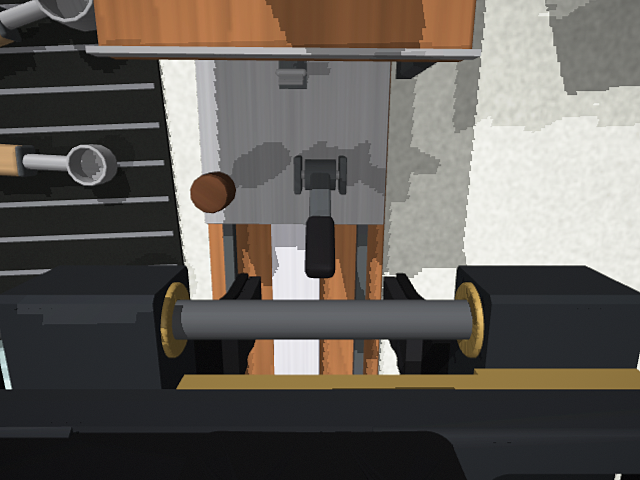

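The lever stands partly raised and the knob is at (212,192). I'll grip the knob and draw the tray out.

Request:
carry_out(
  increments=[-0.2,28.5,-36,0,0,-0.2,0,-36.4,0,0,-0.2,0,0,50,0,-0.2,0,0,50,0,-0.2,0,0,28,0,-0.2,0,0,0,0,1,0,0,0,0,1,0,0,0,0,1,0,0,0,0,1,0,0,0,0],
  squeeze=40,
)

```text
time: 9.22
tcp_pos: [0.6106, 0.0105, 0.0831]
tool_rot: [0.715, 0.699, 0.001, 0.001]
ft_force: [1.6, 0.3, 2.7]
opening: 0.0256
finger_force: 40.0
```

Request:
carry_out(
  increments=[1,-15,0,0,0,1,-30,0,0,0,1,-30,0,0,0,1,-30,0,0,0,1,-30,0,0,0,1,-30,0,0,0,1,-30,0,0,0,1,-30,0,0,0,1,-20,0,0,0,1,-10,0,0,0],
)

```text
time: 10.48
tcp_pos: [0.6031, -0.2434, 0.0831]
tool_rot: [0.716, 0.698, 0.001, -0.001]
ft_force: [-0.4, 7.2, 6.5]
opening: 0.025
finger_force: 40.0
```

Request:
carry_out(
  increments=[1,-5,0,0,0,1,-4,0,0,0,1,0,0,0,0],
)

```text
time: 10.85
tcp_pos: [0.6029, -0.2496, 0.0831]
tool_rot: [0.716, 0.698, 0.002, -0.003]
ft_force: [-0.5, 9.8, 7.5]
opening: 0.0251
finger_force: 40.0
```

The tray moved 260 mm, so it is fully out. I release the knob, rise, and look at the clips.

Request:
carry_out(
  increments=[-0.2,0,0,0,0,-0.2,0,0,0,0,-0.2,0,0,-55,0,-0.2,0,0,-55,0,-1,30,20,-55,0,-1,30,20,-50,0,-1,0,0,0,0,-1,0,0,0,0],
)

```text
time: 11.85
tcp_pos: [0.6428, -0.1958, 0.2936]
tool_rot: [0.715, 0.699, -0.001, -0.0]
ft_force: [-0.5, 0.1, -0.2]
opening: 0.0825
finger_force: 0.0
```

```bash
python3 - <<'E'
from h import *
tgt()
np.save('pics/w4s.npy',read_state(),allow_pickle=True);f=save('wrist','w4.png'); 
E
```

```text
t 11.85 tcp [ 0.6428 -0.1958  0.2936] yaw 1.5479 open 82.5 F [-0.5  0.1 -0.2]  None
```

View pics/w4.png

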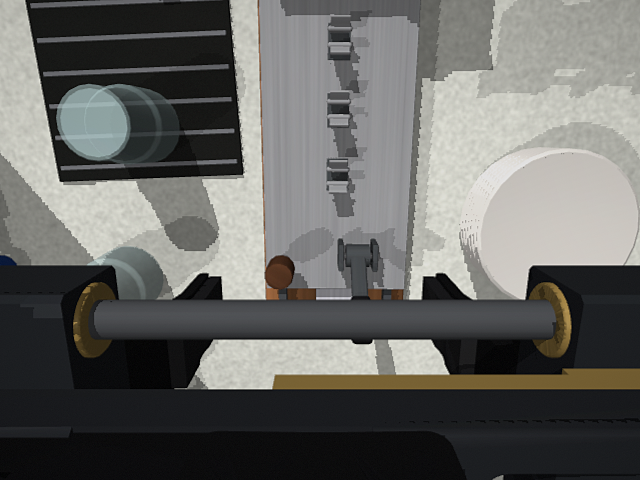

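Three clips are visible at (338,175), (339,109) and (340,38). I refine them from the intensity profile along the row of jaws.

```bash
python3 - <<'E'
from h import *
f=load('w4.png');s=np.load('pics/w4s.npy',allow_pickle=True).item()
g=cv2.cvtColor(f['image'],cv2.COLOR_RGB2GRAY)
print([(v,int(g[v,333:346].mean())) for v in range(10,200)])
a=cv2.imread('pics/w4.png')[0:210,280:400]; cv2.imwrite('pics/c4.png',cv2.resize(a,None,fx=2.85,fy=2.85,interpolation=cv2.INTER_CUBIC))
for v in (38,109,175):print(ray(f,339,v,.063,s))
E
```

```text
[(10, 91), (11, 91), (12, 91), (13, 89), (14, 89), (15, 153), (16, 127), (17, 83), (18, 78), (19, 78), (20, 76), (21, 75), (22, 75), (23, 75), (24, 77), (25, 76), (26, 79), (27, 149), (28, 133), (29, 106), (30, 82), (31, 60), (32, 59), (33, 48), (34, 45), (35, 46), (36, 46), (37, 46), (38, 45), (39, 44), (40, 39), (41, 24), (42, 151), (43, 160), (44, 152), (45, 123), (46, 132), (47, 149), (48, 145), (49, 146), (50, 152), (51, 162), (52, 112), (53, 83), (54, 67), (55, 48), (56, 45), (57, 47), (58, 47), (59, 37), (60, 74), (61, 99), (62, 100), (63, 99), (64, 98), (65, 98), (66, 102), (67, 103), (68, 103), (69, 103), (70, 103), (71, 102), (72, 107), (73, 107), (74, 107), (75, 107), (76, 105), (77, 118), (78, 120), (79, 119), (80, 118), (81, 122), (82, 123), (83, 123), (84, 123), (85, 122), (86, 126), (87, 127), (88, 126), (89, 122), (90, 151), (91, 166), (92, 97), (93, 78), (94, 80), (95, 78), (96, 77), (97, 76), (98, 75), (99, 90), (100, 157), (101, 151), (102, 123), (103, 89), (104, 56), (105, 46), (106, 44), (107, 44), (108, 43), (109, 42), (110, 42), (111, 41), (112, 38), (113, 22),
[... 409 characters left out ...]
149, 110), (150, 110), (151, 114), (152, 115), (153, 113), (154, 113), (155, 112), (156, 111), (157, 133), (158, 106), (159, 55), (160, 157), (161, 153), (162, 93), (163, 79), (164, 80), (165, 78), (166, 79), (167, 79), (168, 87), (169, 143), (170, 125), (171, 92), (172, 49), (173, 38), (174, 41), (175, 41), (176, 39), (177, 39), (178, 36), (179, 31), (180, 38), (181, 148), (182, 166), (183, 160), (184, 128), (185, 137), (186, 155), (187, 151), (188, 151), (189, 152), (190, 160), (191, 167), (192, 122), (193, 85), (194, 92), (195, 95), (196, 99), (197, 99), (198, 100), (199, 95)]
[ 0.65935843 -0.05318863  0.063     ]
[ 0.65860906 -0.10881937  0.063     ]
[ 0.6578578  -0.16458993  0.063     ]
```

View pics/c4.png

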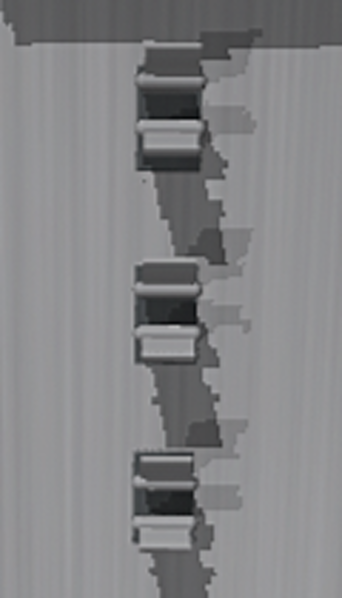

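```bash
python3 - <<'E'
from h import *
f=load('w4.png');s=np.load('pics/w4s.npy',allow_pickle=True).item()
for u,v in ((339.2,33),(338.5,107.3),(337.5,175.8)):print(np.round(ray(f,u,v,.063,s),4))
for u,v in ((279,272),):print('knob',np.round(ray(f,u,v,.088,s),4))
f=load('w3.png');s=np.load('pics/w3s.npy',allow_pickle=True).item()
print('knob home',np.round(ray(f,212,192,.088,s),4))
# mat scoops from scene/side: handle masks
for n in('scene0.png','side0.png'):
    f=load(n); hsv=cv2.cvtColor(f['image'],cv2.COLOR_RGB2HSV)
    m=cv2.inRange(hsv,(8,60,90),(22,190,255))
    k,l,st,c=cv2.connectedComponentsWithStats(m)
    for i in range(1,k):
        if 80<st[i,4]<900: print(n,st[i],np.round(c[i],1),np.round(ray(f,*c[i],.018),3))
E
```

```text
[ 0.6596 -0.0494  0.063 ]
[ 0.6582 -0.1074  0.063 ]
[ 0.6565 -0.1653  0.063 ]
knob [ 0.6034 -0.2452  0.088 ]
knob home [0.6113 0.0124 0.088 ]
scene0.png [425   9  38  28 648] [442.8  21.2] [-0.424  1.033  0.018]
scene0.png [567  29  51  19 176] [595.4  37.9] [-0.046  1.424  0.018]
scene0.png [512 115  15   8  97] [519.2 118.2] [0.237 0.785 0.018]
scene0.png [539 117  16   8 101] [546.3 120.5] [0.283 0.845 0.018]
scene0.png [486 126  15   9 107] [493.  129.7] [0.248 0.677 0.018]
scene0.png [514 128  15   9 110] [521. 132.] [0.294 0.738 0.018]
scene0.png [429 181  21  20 199] [438.8 190.5] [0.395 0.373 0.018]
scene0.png [470 199  28  26 266] [485.2 210. ] [0.505 0.423 0.018]
scene0.png [342 218  28  18 182] [355.5 226.2] [0.41  0.126 0.018]
scene0.png [314 233  17  17 156] [321.8 240.8] [0.416 0.036 0.018]
scene0.png [197 304 149  61 354] [269.6 334.4] [ 0.591 -0.173  0.018]
scene0.png [224 366 138  66 876] [291.9 398.9] [ 0.73  -0.198  0.018]
side0.png [  0   0  34  15 304] [12.   4.9] [ 0.039 -1.771  0.018]
side0.png [  0 167  55  39 294] [ 16.2 188.9] [ 0.697 -0.846  0.018]
side0.png [194 245  94  57 387] [241.4 273.4] [ 0.592 -0.16   0.018]
side0.png [342 250  20  20 225] [352.2 258.9] [0.418 0.035 0.018]
side0.png [379 261  15  26 278] [386.2 273.6] [0.413 0.123 0.018]
side0.png [477 307  29  28 396] [491.4 320. ] [0.4   0.37  0.018]
side0.png [630 323  10  19 155] [635.1 331.5] [0.265 0.633 0.018]
```

Clip spacing comes out at exactly 58 mm, which checks. The clip row has a yaw of ≈ -0.027. Next I move over the mat to view the scoops, and also take fixed views of the clips.

Request:
carry_out(
  increments=[-1,28,-27,-12,0,-1,28,-27,-12,0,-1,28,-27,-12,0,-1,28,-27,-12,0,-1,28,-27,-12,0,-1,28,-27,-12,0,-1,28,-27,0,0,-1,20,0,0,0,-1,0,0,0,0,-1,0,0,0,0],
)

```text
time: 13.15
tcp_pos: [0.4594, 0.0236, 0.3652]
tool_rot: [0.716, 0.699, -0.001, -0.001]
ft_force: [-0.1, -0.8, -0.1]
opening: 0.0871
finger_force: 0.0
```

```bash
python3 - <<'E'
from h import *
tgt()
np.save('pics/w5s.npy',read_state(),allow_pickle=True);f=save('wrist','w5.png');save('scene','sc5.png');save('side','sd5.png')
A=load('sc5.png')['image'];B=load('sd5.png')['image']
f1,f2=load('sc5.png'),load('sd5.png')
u1=proj(f1,(.658,-.11,.06));u2=proj(f2,(.658,-.11,.06));print(u1,u2)
ca=A[int(u1[1])-50:int(u1[1])+50,int(u1[0])-65:int(u1[0])+65];cb=B[int(u2[1])-50:int(u2[1])+50,int(u2[0])-65:int(u2[0])+65]
w=cv2.resize(f['image'],(400,300))
c=np.vstack([np.hstack([cv2.resize(ca,(390,300)),cv2.resize(cb,(390,300))]),cv2.resize(f['image'][0:270],(780,300))])
cv2.imwrite('pics/c5.png',c[:,:,::-1])
E
```

```text
t 13.15 tcp [0.4594 0.0236 0.3652] yaw 1.5469 open 87.1 F [-0.1 -0.8 -0.1]  None
[317.2637339  333.18441036] [237.94423996 293.25101271]
```

View pics/c5.png

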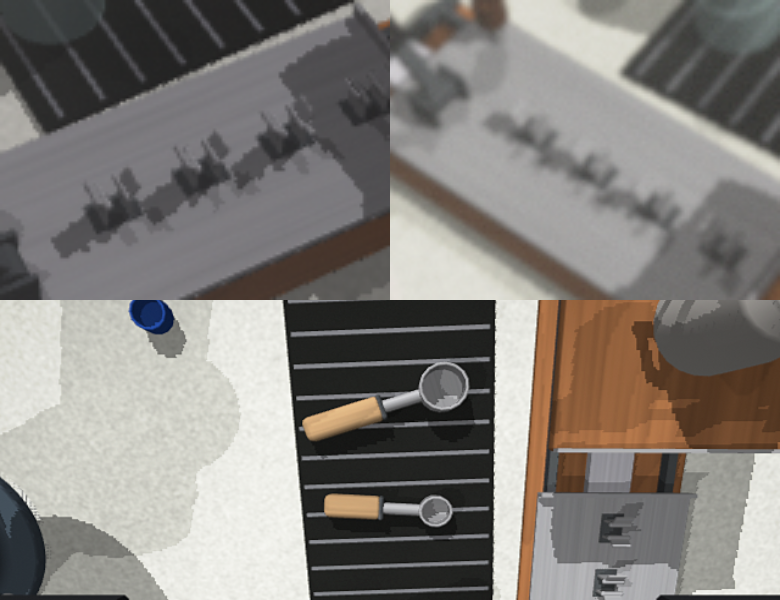

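Below, the wrist view shows the middle scoop with its handle end at (305,432) and cup at (444,386), and scoop1 with its handle at (325–382,507) and cup at (436,511). The top crops show clips 0 to 3 at (112,205), (200,168), (283,135), … in the scene view and (535,130), (597,165), (657,203), … in the side view.

```bash
python3 - <<'E'
from h import *
f1,f2=load('sc5.png'),load('sd5.png')
for i,(a,b) in enumerate([((112,205),(535,130)),((200,168),(597,165)),((283,135),(657,203))]):
    ua=(252+a[0]/3,283+a[1]/3);ub=(172+(b[0]-390)/3,243+b[1]/3)
    print('clip',i,np.round(tri((f1,f2),(ua,ub)),4))
f=load('w5.png');s=np.load('pics/w5s.npy',allow_pickle=True).item()
W=lambda x,y:(x/780*640,(y-300)/300*270)
for n,x,y,z in [('m end',304,432,.016),('m junction',382,405,.016),('m cup',444,386,.03),('m cup l',420,386,.03),('m cup r',469,386,.03),
  ('1 end',325,506,.016),('1 j',382,507,.016),('1 cup',436,511,.024)]:
    print(n,np.round(ray(f,*W(x,y),z,s),4))
hsv=cv2.cvtColor(f['image'],cv2.COLOR_RGB2HSV); m=cv2.inRange(hsv,(8,60,110),(22,190,255)); m[265:]=0; m[:,420:]=0
k,l,st,c=cv2.connectedComponentsWithStats(m)
for i in range(1,k):
    if st[i,4]>300:
        pts=np.argwhere(l==i)[:,::-1].astype(np.float32); (cx,cy),wh,an=cv2.minAreaRect(pts)
        P=np.array([ray(f,*q,.020,s)[:2] for q in pts]); c0=P.mean(0); ev=np.linalg.svd(P-c0,full_matrices=False)[2][0]; ev*=np.sign(ev[0]); t=(P-c0)@ev
        print('handle',np.round(c0,4),'axis yaw',round(np.arctan2(ev[1],ev[0]),3),'len',round(np.ptp(t)*1e3,1),'w',round(np.ptp((P-c0)@[-ev[1],ev[0]])*1e3,1))
E
```

```text
clip 0 [ 0.6559 -0.1649  0.0401]
clip 1 [ 0.6563 -0.1066  0.0402]
clip 2 [ 0.6589 -0.0503  0.0406]
m end [0.3783 0.1097 0.016 ]
m junction [0.4515 0.134  0.016 ]
m cup [0.5068 0.1487 0.03  ]
m cup l [0.4857 0.1492 0.03  ]
m cup r [0.5288 0.1482 0.03  ]
1 end [0.3936 0.0341 0.016 ]
1 j [0.4485 0.0317 0.016 ]
1 cup [0.4998 0.0273 0.024 ]
handle [0.4139 0.1221] axis yaw 0.297 len 72.2 w 22.4
handle [0.4194 0.0343] axis yaw -0.075 len 51.8 w 23.8
```

The clip positions agree within 2 mm. The middle scoop has a 43 mm cup and a 76 mm handle, so it is scoop3, which makes the right one scoop4. I start with scoop1 at yaw -0.075 and turn the wrist.

Request:
carry_out(
  increments=[-0.2,0,0,0,0.18,-0.2,0,0,0,0.18,-0.2,0,0,0,0.18,-0.2,0,0,0,0.18,-0.2,0,0,0,0.18,-0.2,0,0,0,0.18,-0.2,0,0,0,0.18,-0.2,0,0,0,0.18,-0.2,0,0,0,0.18,-0.2,0,0,0,0],
)

```text
time: 14.55
tcp_pos: [0.4597, 0.0241, 0.366]
tool_rot: [0.999, -0.035, -0.0, 0.0]
ft_force: [-0.3, 0.5, 0.4]
opening: 0.052
finger_force: 0.0
```

```bash
python3 - <<'E'
from h import *
tgt((.419,.0345,.2),(.419,.0345,.029))
E
```

```text
t 14.55 tcp [0.4597 0.0241 0.366 ] yaw -0.0709 open 52.0 F [-0.3  0.5  0.4]  None
  -> [0.419 0.034 0.2  ] shift mm [-41.3  -7.5 166. ]
  -> [0.419 0.034 0.029] shift mm [  0.   0. 171.]
```

Request:
carry_out(
  increments=[-0.2,-41,-7.5,0,0,-0.2,0,0,55,0,-0.2,0,0,55,0,-0.2,0,0,55,0,-0.2,0,0,55,0,-0.2,0,0,55,0,-0.2,0,0,40,0,-0.2,0,0,22,0,-0.2,0,0,0,0,-0.2,0,0,0,0],
)

```text
time: 15.8
tcp_pos: [0.4197, 0.0347, 0.029]
tool_rot: [0.999, -0.035, 0.0, 0.0]
ft_force: [-0.7, -0.2, 0.7]
opening: 0.0516
finger_force: 0.0
```

Request:
carry_out(
  increments=[1,0,0,0,0,1,0,0,0,0,1,0,0,0,0,1,0,0,0,0,1,0,0,0,0],
  squeeze=45,
)

```text
time: 16.42
tcp_pos: [0.4193, 0.035, 0.0294]
tool_rot: [0.999, -0.036, 0.0, 0.0]
ft_force: [0.3, -0.3, 2.7]
opening: 0.0238
finger_force: 45.0
```

Gripped at 23.8 mm, which is the handle width. I lift and check the hold.

Request:
carry_out(
  increments=[1,0,0,-20,0,1,0,0,-40,0,1,0,0,-45,0,1,0,0,-45,0,1,0,0,0,0,1,0,0,0,0],
)

```text
time: 17.18
tcp_pos: [0.4184, 0.0352, 0.1788]
tool_rot: [0.999, -0.036, -0.001, -0.0]
ft_force: [-0.6, 0.0, -0.5]
opening: 0.0237
finger_force: 45.0
```

```bash
python3 - <<'E'
from h import *
tgt((.6105,-.1637,.2),yaw=-.027)
np.save('pics/w6s.npy',read_state(),allow_pickle=True);f=save('wrist','w6.png')
E
```

```text
t 17.18 tcp [0.4184 0.0352 0.1788] yaw -0.0722 open 23.7 F [-0.6  0.  -0.5] turn -0.045
  -> [ 0.61  -0.164  0.2  ] shift mm [197.4 193.7 -21.2]
```

View pics/w6.png

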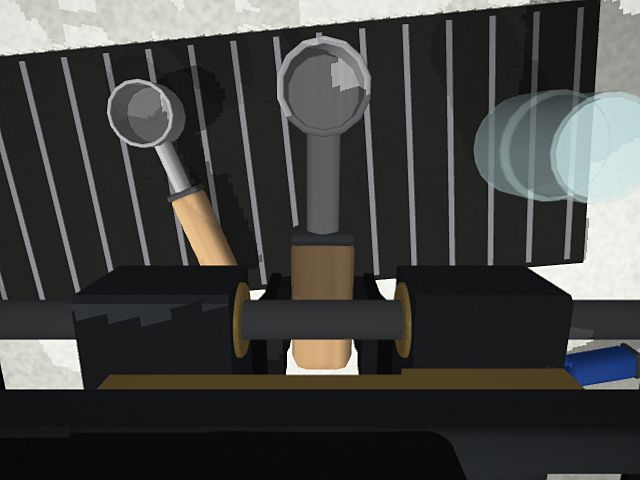

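Held straight. From the image I compute where the shank sits in the tool frame.

```bash
cat >> h.py <<'E'
def intool(f,u,v,zt):
    T=np.array(f['hand_eye']); d=T[:3,:3]@np.linalg.inv(np.array(f['intrinsics']))@np.array([u,v,1.]); p=T[:3,3]
    return p+d*(zt-p[2])/d[2]
E
python3 - <<'E'
from h import *
f=load('w6.png')
for n,u,v,z in [('junction',323,236,.0074),('cup c',324,86,.0054),('cup l',278,86,.0054),('cup r',370,86,.0054),('cup far',324,38,.0054)]: print(n,np.round(intool(f,u,v,z)*1e3,1))
E
```

```text
junction [29.7  1.3  7.4]
cup c [81.1  1.6  5.4]
cup l [ 81.1 -13.6   5.4]
cup r [81.1 16.8  5.4]
cup far [95.6  1.6  5.4]
```

Request:
carry_out(
  increments=[1,0,0,-21,-0.045,1,32.5,32,0,0,1,32.5,32,0,0,1,32.5,32,0,0,1,32.5,32,0,0,1,32.5,32,0,0,1,32.5,32,0,0,1,0,0,50,0,1,0,0,50,0,1,0,0,0,0],
)

```text
time: 18.48
tcp_pos: [0.6041, -0.1602, 0.0936]
tool_rot: [1.0, -0.014, -0.007, -0.003]
ft_force: [-0.9, 0.4, -0.0]
opening: 0.0236
finger_force: 45.0
```

```bash
python3 - <<'E'
from h import *
tgt((.6082,-.1637,.0975),(.6082,-.1637,.0605))
np.save('pics/w7s.npy',read_state(),allow_pickle=True);f=save('wrist','w7.png')
f=load('w7.png');g=f['image']
cv2.imwrite('pics/c7.png',cv2.resize(g[0:300,200:500],(600,600))[:,:,::-1])
E
```

```text
t 18.48 tcp [ 0.6041 -0.1602  0.0936] yaw -0.0275 open 23.6 F [-0.9  0.4 -0. ]  None
  -> [ 0.608 -0.164  0.098] shift mm [ 4.2  3.4 -3.9]
  -> [ 0.608 -0.164  0.06 ] shift mm [ 0.  0. 37.]
```

View pics/c7.png

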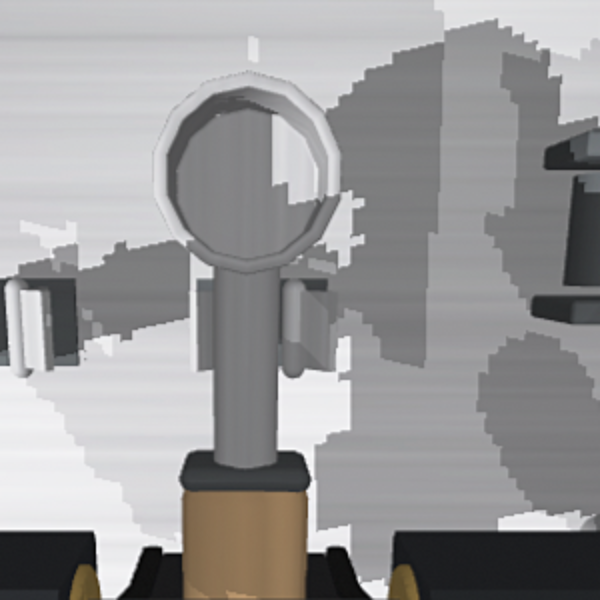

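The jaws' outer lips are at crop x = 193 and 337, so their middle is 265. The shank is at 246, so it needs a small shift towards tool +y.

```bash
python3 - <<'E'
from h import *
f=load('w7.png');s=np.load('pics/w7s.npy',allow_pickle=True).item()
for u,v,z in [(332.5,160,.0306),(323,160,.0134)]: print(np.round(intool(f,u,v,z)*1e3,1))
print(ray(f,332.5,162,.063,s), R.from_quat(s['tool_rot']).as_matrix()[:,2])
tgt((.6082,-.1637,.0975))
E
```

```text
[55.7  5.2 30.6]
[56.6  1.3 13.4]
[ 0.65842428 -0.16670064  0.063     ] [-0.01390427  0.00647708 -0.99988235]
t 18.52 tcp [ 0.6066 -0.1612  0.0968] yaw -0.0273 open 23.4 F [ 0.1 -0.1 -0.1]  None
  -> [ 0.608 -0.164  0.098] shift mm [ 1.6  2.5 -0.7]
```

Request:
carry_out(
  increments=[1,2,1.5,0,0,1,0,0,0,0,1,0,0,0,0],
)

```text
time: 18.9
tcp_pos: [0.6117, -0.164, 0.102]
tool_rot: [1.0, -0.014, 0.001, 0.001]
ft_force: [0.9, 0.6, -0.7]
opening: 0.0238
finger_force: 45.0
```

Request:
carry_out(
  increments=[1,-1,0,15,0,1,0,0,10,0,1,0,0,6,0,1,0,0,5,0,1,0,0,5,0,1,0,0,0,0],
)

```text
time: 19.65
tcp_pos: [0.6111, -0.1642, 0.0611]
tool_rot: [1.0, -0.014, 0.001, 0.001]
ft_force: [-0.6, 0.5, 12.6]
opening: 0.0237
finger_force: 45.0
```

```bash
python3 - <<'E'
from h import *
tgt()
f=save('wrist','w8.png');g=f['image']
save('scene','sc8.png');f2=load('sc8.png');u=proj(f2,(.656,-.165,.05)).astype(int);g2=f2['image'][u[1]-50:u[1]+50,u[0]-50:u[0]+50]
cv2.imwrite('pics/c8.png',np.hstack([cv2.resize(g[0:300,200:500],(400,400)),cv2.resize(g2,(400,400))])[:,:,::-1])
E
```

```text
t 19.65 tcp [ 0.6111 -0.1642  0.0611] yaw -0.0271 open 23.7 F [-0.6  0.5 12.6]  None
```

View pics/c8.png

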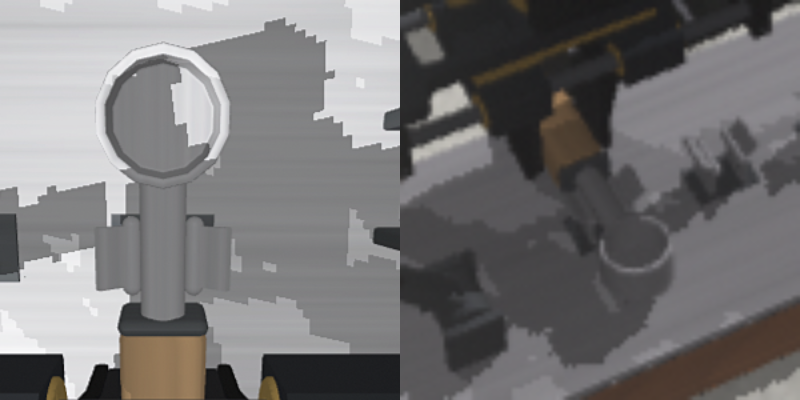

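The shank is centred between the jaws. The cup looks bigger (100 px against 92 px), so it is tilted up by roughly 10 mm. I'll release, then press the cup end down with closed fingertips.

Request:
carry_out(
  increments=[0.2,0,0,0,0,0.2,0,0,0,0,0.2,0,0,-25,0,0.6,0,0,-25,0,1,37,0,0,0,1,37,0,0,0,1,0,0,0,0,1,0,0,0,0,1,0,0,10,0,1,0,0,8,0],
)

```text
time: 21.0
tcp_pos: [0.6825, -0.1656, 0.0901]
tool_rot: [1.0, -0.014, -0.001, -0.0]
ft_force: [-0.0, -0.2, 0.9]
opening: 0.0002
finger_force: 0.0
```

Request:
carry_out(
  increments=[1,0,0,5,0,1,0,0,4,0,1,0,0,3,0,1,0,0,0,0],
)

```text
time: 21.5
tcp_pos: [0.6834, -0.1656, 0.0788]
tool_rot: [1.0, -0.014, -0.0, -0.0]
ft_force: [-0.3, 0.2, -0.3]
opening: 0.0002
finger_force: 0.0
```

Request:
carry_out(
  increments=[1,0,0,2,0,1,0,0,2,0,1,0,0,0,0],
)

```text
time: 21.88
tcp_pos: [0.6838, -0.1657, 0.0781]
tool_rot: [1.0, -0.013, 0.0, 0.0]
ft_force: [-4.4, 1.8, 12.5]
opening: 0.0004
finger_force: 6.1
```

Contact at tip height 0.056 is exactly deck + 20 mm, so scoop1 is flat and seated. Next is scoop3.

Request:
carry_out(
  increments=[1,0,0,-55,0,0.5,0,0,-60,0,-0.2,0,0,-60,0,-0.2,0,0,-60,-0.162,-0.2,0,0,0,-0.162,-0.2,0,0,0,0],
)

```text
time: 22.62
tcp_pos: [0.6837, -0.1656, 0.311]
tool_rot: [0.989, 0.147, 0.0, 0.0]
ft_force: [-0.2, 0.7, -0.6]
opening: 0.0425
finger_force: 0.0
```

```bash
cat >> h.py <<'E'
def handle(yaw0=None,tag='x'):
    s=read_state();f=save('wrist',tag+'.png');hsv=cv2.cvtColor(f['image'],cv2.COLOR_RGB2HSV)
    m=cv2.inRange(hsv,(8,60,110),(22,190,255)); k,l,st,c=cv2.connectedComponentsWithStats(m)
    for i in range(1,k):
        if st[i,4]>250:
            pts=np.argwhere(l==i)[:,::-1]; P=np.array([ray(f,*q,.022,s)[:2] for q in pts]); c0=P.mean(0)
            if not(.33<c0[0]<.52): continue
            ev=np.linalg.svd(P-c0,full_matrices=False)[2][0]; ev*=np.sign(ev[0]); t=(P-c0)@ev
            print('handle px',np.round(c[i]),'c',np.round(c0,4),'yaw',round(np.arctan2(ev[1],ev[0]),3),'len',round(np.ptp(t)*1e3,1),'ends',np.round(c0+t.min()*ev,4),np.round(c0+t.max()*ev,4))
E
python3 - <<'E'
from h import *
tgt((.40,.110,.33))
E
```

```text
t 22.62 tcp [ 0.6837 -0.1656  0.311 ] yaw 0.2949 open 42.5 F [-0.2  0.7 -0.6]  None
  -> [0.4  0.11 0.33] shift mm [-191.3 -346.2  -19. ]
```

Request:
carry_out(
  increments=[-0.2,-24,-43,-2,0,-0.2,-24,-43,-2,0,-0.2,-24,-43,-2,0,-0.2,-24,-43,-2,0,-0.2,-24,-43,-2,0,-0.2,-24,-43,-2,0,-0.2,-24,-43,-2,0,-0.2,-23,-45,-5,0,-0.2,0,0,0,0,-0.2,0,0,0,0],
)

```text
time: 23.88
tcp_pos: [0.4002, 0.1091, 0.3288]
tool_rot: [0.989, 0.147, -0.0, 0.0]
ft_force: [0.1, -1.0, 0.1]
opening: 0.0522
finger_force: 0.0
```

```bash
python3 - <<'E'
from h import *
handle(tag='h3')
tgt((.4228,.1252,.2),(.4228,.1252,.029))
E
```

```text
handle px [ 82. 125.] c [0.401  0.3688] yaw -0.262 len 80.8 ends [0.3614 0.3794] [0.4394 0.3585]
handle px [313. 182.] c [0.4147 0.1221] yaw 0.296 len 71.4 ends [0.3801 0.1116] [0.4485 0.1324]
handle px [474. 296.] c [ 0.3434 -0.0913] yaw 0.834 len 44.2 ends [ 0.3256 -0.1109] [ 0.3553 -0.0781]
t 23.93 tcp [0.4007 0.1088 0.3288] yaw 0.2952 open 52.4 F [0.7 0.4 0.4]  None
  -> [0.423 0.125 0.2  ] shift mm [ 25.9  -9.3 128.8]
  -> [0.423 0.125 0.029] shift mm [  0.   0. 171.]
```

Request:
carry_out(
  increments=[-0.2,26,-9,0,0,-0.2,0,0,55,0,-0.2,0,0,55,0,-0.2,0,0,55,0,-0.2,0,0,55,0,-0.2,0,0,50,0,-0.2,0,0,30,0,-0.2,0,0,0,0,-0.2,0,0,0,0,1,0,0,0,0],
)

```text
time: 25.18
tcp_pos: [0.423, 0.1249, 0.0288]
tool_rot: [0.989, 0.147, 0.0, 0.0]
ft_force: [0.5, 0.1, 0.4]
opening: 0.048
finger_force: 0.0
```

Request:
carry_out(
  increments=[1,0,0,0,0,1,0,0,0,0,1,0,0,0,0,1,0,0,-20,0,1,0,0,-40,0,1,0,0,-50,0,1,0,0,-50,0,1,0,0,-10,0.16,1,0,0,0,0.162,1,0,0,0,0],
)

```text
time: 26.42
tcp_pos: [0.4218, 0.1256, 0.1994]
tool_rot: [1.0, -0.012, 0.0, 0.0]
ft_force: [0.4, 0.1, -0.6]
opening: 0.0235
finger_force: 44.9
```

```bash
python3 - <<'E'
from h import *
f=save('wrist','w9.png');tgt((.6095,-.1061,.205),(.6095,-.1061,.1))
hsv=cv2.cvtColor(f['image'],cv2.COLOR_RGB2HSV);m=cv2.inRange(hsv,(8,60,60),(24,200,255));m[265:]=0;m[:,:260]=0;m[:,390:]=0
ys,xs=np.nonzero(m);print('wood px: top row',ys.min(),'cols',xs.min(),xs.max(),'n',len(ys))
print(np.round(intool(f,(xs.min()+xs.max())/2,ys.min(),.0074)*1e3,1))
E
```

```text
t 26.48 tcp [0.4217 0.1256 0.1991] yaw -0.0223 open 23.9 F [-0.2  0.2 -0.8]  None
  -> [ 0.61  -0.106  0.205] shift mm [193.  227.4  -5.9]
  -> [ 0.61  -0.106  0.1  ] shift mm [  0.   0. 105.]
wood px: top row 242 cols 291 353 n 1389
[27.4  0.9  7.4]
```

Scoop3 is held 49 mm ahead of the TCP. On to clip1.

Request:
carry_out(
  increments=[1,10,45,0,0.005,1,25,40,0,0,1,32,35,0,0,1,32,30,0,0,1,32,30,0,0,1,32,25,0,0,1,30,22.5,0,0,1,0,0,50,0,1,0,0,47,0,1,0,0,0,0],
)

```text
time: 27.72
tcp_pos: [0.6047, -0.1064, 0.0976]
tool_rot: [1.0, -0.014, -0.005, -0.002]
ft_force: [-1.5, -0.4, -0.8]
opening: 0.0239
finger_force: 44.9
```

Request:
carry_out(
  increments=[1,0,0,0,0,1,0,0,0,0],
)

```text
time: 27.98
tcp_pos: [0.6101, -0.1081, 0.1046]
tool_rot: [1.0, -0.015, 0.002, 0.001]
ft_force: [-0.2, 0.1, -0.5]
opening: 0.0234
finger_force: 44.9
```

```bash
python3 - <<'E'
from h import *
tgt((.610,-.1062,.0605));save('wrist','w10.png')
f=load('w10.png');g=cv2.cvtColor(f['image'],cv2.COLOR_RGB2GRAY)
for v in (150,160,170): print(v,[int(x) for x in g[v,285:365]])
E
```

```text
t 27.98 tcp [ 0.6101 -0.1081  0.1046] yaw -0.0294 open 23.4 F [-0.2  0.1 -0.5]  None
  -> [ 0.61  -0.106  0.06 ] shift mm [-0.1 -1.9 44.1]
150 [223, 227, 211, 207, 210, 210, 211, 210, 211, 211, 211, 211, 211, 210, 209, 208, 198, 201, 202, 210, 219, 159, 104, 103, 112, 116, 120, 123, 126, 128, 127, 127, 126, 127, 128, 127, 127, 131, 131, 129, 127, 127, 128, 127, 128, 128, 125, 125, 123, 121, 119, 116, 112, 105, 111, 152, 160, 130, 144, 149, 154, 154, 152, 164, 164, 162, 163, 162, 162, 162, 162, 162, 162, 162, 163, 162, 163, 162, 162, 163]
160 [230, 139, 111, 121, 119, 116, 114, 113, 114, 113, 113, 115, 115, 110, 133, 237, 232, 219, 198, 176, 154, 110, 98, 105, 112, 117, 120, 124, 127, 127, 128, 128, 126, 126, 127, 127, 128, 129, 130, 128, 127, 127, 127, 128, 128, 127, 126, 125, 123, 121, 118, 116, 110, 95, 154, 242, 254, 162, 118, 129, 132, 130, 126, 147, 153, 151, 153, 154, 154, 153, 154, 154, 153, 154, 153, 153, 154, 154, 154, 153]
170 [245, 153, 109, 118, 120, 117, 116, 114, 114, 113, 112, 114, 116, 111, 134, 241, 233, 220, 200, 179, 156, 111, 98, 106, 112, 116, 120, 124, 127, 127, 127, 127, 126, 126, 128, 128, 129, 129, 129, 128, 127, 128, 128, 128, 128, 127, 126, 126, 123, 120, 118, 114, 109, 94, 144, 233, 247, 151, 107, 118, 121, 119, 116, 118, 117, 113, 149, 158, 156, 155, 155, 156, 155, 155, 156, 156, 155, 155, 155, 156]
```

Request:
carry_out(
  increments=[1,0,-1.8,14,0,1,0,0,12,0,1,0,0,8,0,1,0,0,5,0,1,0,0,5,0,1,0,0,0,0],
)

```text
time: 28.78
tcp_pos: [0.61, -0.1061, 0.0613]
tool_rot: [1.0, -0.015, 0.002, 0.0]
ft_force: [-2.7, 1.7, 18.6]
opening: 0.0236
finger_force: 45.0
```

Request:
carry_out(
  increments=[0.2,0,0,0,0,0.2,0,0,0,0,0.2,0,0,-30,0,0.6,0,0,-30,0,1,36,0,0,0,1,35,0,0,0,1,0,0,10,0,1,0,0,12,0,1,0,0,8,0,1,0,0,0,0],
)

```text
time: 30.02
tcp_pos: [0.678, -0.1078, 0.0871]
tool_rot: [1.0, -0.015, -0.001, -0.0]
ft_force: [0.0, -0.3, -0.6]
opening: 0.0008
finger_force: 0.0
```

Request:
carry_out(
  increments=[1,0,0,3,0,1,0,0,3,0,1,0,0,0,0],
)

```text
time: 30.4
tcp_pos: [0.6789, -0.108, 0.0859]
tool_rot: [1.0, -0.015, -0.0, 0.0]
ft_force: [-6.2, 1.6, 17.5]
opening: 0.0006
finger_force: 8.8
```

Scoop3 is seated: contact at 0.064, which is deck + 28 mm. Next is scoop4.

Request:
carry_out(
  increments=[1,0,0,-60,0,0.5,0,0,-60,0,-0.2,0,0,-60,0,-0.2,0,0,-60,0.117,-0.2,0,0,0,0.117,-0.2,0,0,0,0],
)

```text
time: 31.15
tcp_pos: [0.6791, -0.108, 0.3227]
tool_rot: [0.991, -0.131, 0.0, 0.0]
ft_force: [0.8, -1.0, -0.3]
opening: 0.0425
finger_force: 0.0
```

```bash
python3 - <<'E'
from h import *
tgt((.39,.3655,.33))
E
```

```text
t 31.15 tcp [ 0.6791 -0.108   0.3227] yaw -0.263 open 42.5 F [ 0.8 -1.  -0.3]  None
  -> [0.39  0.366 0.33 ] shift mm [-402.2 -382.    -7.3]
```

Request:
carry_out(
  increments=[-0.2,-40,-38,-1,0,-0.2,-40,-38,-1,0,-0.2,-40,-38,-1,0,-0.2,-40,-38,-1,0,-0.2,-40,-38,-1,0,-0.2,-40,-38,-1,0,-0.2,-40,-38,-1,0,-0.2,-40,-38,0,0,-0.2,-40,-38,0,0,-0.2,-40,-38,0,0],
)

```text
time: 32.4
tcp_pos: [0.3907, 0.3641, 0.3276]
tool_rot: [0.991, -0.131, -0.001, 0.001]
ft_force: [0.7, 0.3, 0.3]
opening: 0.0523
finger_force: 0.0
```

Request:
carry_out(
  increments=[-0.2,0,0,0,0,-0.2,0,0,0,0],
)

```text
time: 32.65
tcp_pos: [0.3921, 0.3628, 0.328]
tool_rot: [0.991, -0.131, -0.001, 0.001]
ft_force: [0.3, -0.5, 0.5]
opening: 0.0524
finger_force: 0.0
```

```bash
python3 - <<'E'
from h import *
handle(tag='h4')
tgt((.4133,.3655,.2),(.4133,.3655,.029))
E
```

```text
handle px [313. 191.] c [0.4012 0.3684] yaw -0.26 len 79.8 ends [0.3614 0.379 ] [0.4385 0.3585]
t 32.7 tcp [0.3927 0.3624 0.3283] yaw -0.2639 open 52.1 F [ 0.2  0.1 -0.5]  None
  -> [0.413 0.366 0.2  ] shift mm [ 19.1  -8.4 128.3]
  -> [0.413 0.366 0.029] shift mm [  0.   0. 171.]
```

```bash
python3 - <<'E'
from h import *
f=load('scene0.png'); print(ray(f,560,255,0),ray(f,540,185,.12),ray(f,575,150,.25))
f=load('side0.png'); print(ray(f,545,470,0),ray(f,487,440,.12))
tgt((.4133,.3655,.029))
E
```

```text
[0.68506965 0.48130494 0.        ] [0.57933477 0.48143199 0.12      ] [0.63722929 0.46308632 0.25      ]
[0.63161575 0.56083309 0.        ] [0.69063399 0.4433715  0.12      ]
t 32.7 tcp [0.3927 0.3624 0.3283] yaw -0.2639 open 52.1 F [ 0.2  0.1 -0.5]  None
  -> [0.413 0.366 0.029] shift mm [ 19.1  -8.4 299.3]
```

The jug is at x ≥ 0.58, clear of the gripper. I descend.

Request:
carry_out(
  increments=[-0.2,19,-7,0,0,-0.2,0,0,55,0,-0.2,0,0,55,0,-0.2,0,0,55,0,-0.2,0,0,55,0,-0.2,0,0,50,0,-0.2,0,0,25,0,-0.2,0,0,0,0,-0.2,0,0,0,0],
)

```text
time: 33.83
tcp_pos: [0.4141, 0.3646, 0.035]
tool_rot: [0.991, -0.132, 0.001, -0.0]
ft_force: [0.4, -0.5, 1.2]
opening: 0.0521
finger_force: 0.0
```

```bash
python3 - <<'E'
from h import *
tgt((.4133,.3655,.029))
E
```

```text
t 33.83 tcp [0.4141 0.3646 0.035 ] yaw -0.2656 open 52.1 F [ 0.4 -0.5  1.2]  None
  -> [0.413 0.366 0.029] shift mm [-1.  -0.6  6. ]
```

Request:
carry_out(
  increments=[-0.2,0,-0.6,6,0,-0.2,0,0,0,0,1,0,0,0,0,1,0,0,0,0,1,0,0,0,0,1,0,0,0,0,1,0,0,-20,0,1,0,0,-40,0,1,0,0,-50,0,1,0,0,-50,0],
)

```text
time: 35.08
tcp_pos: [0.4124, 0.3653, 0.1892]
tool_rot: [0.991, -0.132, -0.001, 0.0]
ft_force: [0.9, 0.4, -2.4]
opening: 0.0238
finger_force: 45.0
```

Request:
carry_out(
  increments=[1,0,0,-50,-0.119,1,0,0,-50,-0.119,1,0,0,0,0,1,0,0,0,0],
)

```text
time: 35.58
tcp_pos: [0.4119, 0.3651, 0.2873]
tool_rot: [1.0, -0.013, -0.001, 0.001]
ft_force: [-0.8, -0.4, -1.8]
opening: 0.0238
finger_force: 45.0
```

```bash
python3 - <<'E'
from h import *
f=save('wrist','w11.png');tgt((.42,.0,.28),(.611,-.0482,.28),(.611,-.0482,.1))
hsv=cv2.cvtColor(f['image'],cv2.COLOR_RGB2HSV);m=cv2.inRange(hsv,(8,60,60),(24,200,255));m[265:]=0;m[:,:260]=0;m[:,390:]=0
ys,xs=np.nonzero(m);print('wood px: top row',ys.min(),'cols',xs.min(),xs.max(),'n',len(ys))
E
```

```text
t 35.62 tcp [0.4116 0.3649 0.2864] yaw -0.0269 open 23.6 F [-0.2  0.1 -2.7]  None
  -> [0.42 0.   0.28] shift mm [ 18.2 364.5   6.4]
  -> [ 0.611 -0.048  0.28 ] shift mm [192.2  43.    0. ]
  -> [ 0.611 -0.048  0.1  ] shift mm [  0.   0. 180.]
wood px: top row 243 cols 290 353 n 1347
```

Request:
carry_out(
  increments=[1,2,30,0,0,1,2,50,0,0,1,2,50,0,0,1,2,50,0,0,1,5,50,0,0,1,5,50,0,0,1,20,50,0,0,1,40,40,0,0,1,45,25,0,0,1,45,12.5,0,0],
)

```text
time: 36.88
tcp_pos: [0.5703, -0.0479, 0.2856]
tool_rot: [1.0, -0.015, -0.002, -0.001]
ft_force: [0.5, 0.4, -1.1]
opening: 0.0239
finger_force: 45.0
```

Request:
carry_out(
  increments=[1,43,0,0,0,1,0,0,55,0,1,0,0,55,0,1,0,0,50,0,1,0,0,20,0,1,0,0,0,0,1,0,0,0,0],
)

```text
time: 37.75
tcp_pos: [0.6132, -0.0473, 0.108]
tool_rot: [1.0, -0.013, -0.0, -0.0]
ft_force: [-0.3, 0.4, -1.2]
opening: 0.0237
finger_force: 45.0
```

```bash
python3 - <<'E'
from h import *
tgt((.6115,-.0482,.0605));save('wrist','w12.png')
f=load('w12.png');g=cv2.cvtColor(f['image'],cv2.COLOR_RGB2GRAY)
for v in (160,170): print(v,[int(x) for x in g[v,280:365]])
E
```

```text
t 37.75 tcp [ 0.6132 -0.0473  0.108 ] yaw -0.0263 open 23.7 F [-0.3  0.4 -1.2]  None
  -> [ 0.612 -0.048  0.06 ] shift mm [-1.7  1.  47.5]
160 [133, 133, 133, 133, 133, 133, 132, 132, 131, 122, 209, 245, 247, 204, 130, 120, 124, 123, 120, 118, 120, 118, 118, 119, 122, 104, 106, 115, 119, 124, 128, 131, 132, 133, 133, 131, 131, 131, 132, 133, 134, 135, 134, 133, 132, 133, 133, 133, 133, 132, 131, 130, 128, 124, 122, 119, 111, 94, 174, 199, 169, 241, 247, 244, 242, 237, 237, 239, 242, 254, 161, 115, 124, 133, 132, 122, 122, 131, 161, 167, 165, 165, 165, 165, 164]
170 [133, 133, 133, 132, 127, 145, 218, 226, 221, 219, 227, 239, 247, 211, 133, 119, 124, 124, 120, 119, 119, 118, 117, 119, 123, 106, 107, 114, 120, 125, 126, 131, 134, 134, 132, 131, 131, 132, 132, 133, 134, 135, 134, 131, 132, 133, 134, 133, 133, 133, 132, 131, 128, 125, 122, 119, 109, 88, 209, 198, 177, 235, 241, 237, 234, 232, 232, 234, 236, 249, 160, 114, 123, 123, 122, 123, 121, 137, 164, 166, 164, 164, 163, 164, 163]
```

Request:
carry_out(
  increments=[1,-1.7,0.5,16,0,1,0,0,12,0,1,0,0,9,0,1,0,0,6,0,1,0,0,5,0,1,0,0,0,0],
)

```text
time: 38.55
tcp_pos: [0.613, -0.0481, 0.0616]
tool_rot: [1.0, -0.013, 0.002, 0.0]
ft_force: [0.5, -0.7, 7.3]
opening: 0.0235
finger_force: 45.0
```

Request:
carry_out(
  increments=[0.2,0,0,0,0,0.2,0,0,0,0,0.2,0,0,-30,0,0.6,0,0,-32,0,1,36,0,0,0,1,35,0,0,0,1,0,0,10,0,1,0,0,12,0,1,0,0,6,0,1,0,0,0,0],
)

```text
time: 39.8
tcp_pos: [0.6808, -0.0493, 0.0929]
tool_rot: [1.0, -0.013, -0.002, -0.0]
ft_force: [0.6, -0.2, -0.4]
opening: 0.0006
finger_force: 0.0
```

Request:
carry_out(
  increments=[1,0,0,3,0,1,0,0,3,0,1,0,0,0,0],
)

```text
time: 40.17
tcp_pos: [0.6825, -0.0496, 0.0902]
tool_rot: [1.0, -0.013, 0.0, 0.0]
ft_force: [-2.9, -0.2, 8.2]
opening: -0.0
finger_force: 3.9
```

All three are seated. I rise, turn the wrist back, and check the row in one look.

Request:
carry_out(
  increments=[1,0,0,2,0,1,0,0,0,0,1,0,0,-60,0,0.5,0,0,-60,0,-0.2,0,0,-60,-0.1746,-0.2,0,0,-60,-0.1746,-0.2,0,0,0,-0.1746,-0.2,0,0,0,-0.1746,-0.2,0,0,0,-0.1746,-0.2,0,0,0,-0.1746],
)

```text
time: 41.42
tcp_pos: [0.6822, -0.0495, 0.3264]
tool_rot: [0.871, 0.491, 0.0, 0.0]
ft_force: [-0.2, -0.2, -0.7]
opening: 0.0514
finger_force: 0.0
```

Request:
carry_out(
  increments=[-0.2,0,0,0,-0.1746,-0.2,0,0,0,-0.1746,-0.2,0,0,0,-0.1746,-0.2,-48,-28,0,0,-0.2,-48,-28,0,0,-0.2,-50,-10,0,0,-0.2,0,0,0,0,-0.2,0,0,0,0],
)

```text
time: 42.42
tcp_pos: [0.6126, -0.1936, 0.3263]
tool_rot: [0.716, 0.698, 0.0, -0.0]
ft_force: [0.4, 0.7, -0.6]
opening: 0.0524
finger_force: 0.0
```

```bash
python3 - <<'E'
from h import *
tgt((.6032,-.2476,.2),(.6032,-.2476,.0835))
np.save('pics/w13s.npy',read_state(),allow_pickle=True);f=save('wrist','w13.png');g=save('side','sd13.png');h=save('scene','sc13.png')
a=cv2.resize(f['image'],(400,300));
b=cv2.resize(g['image'][240:390,160:360],(400,300));c=cv2.resize(h['image'][260:410,230:430],(400,300))
d=cv2.resize(f['image'][0:240,200:520],(400,300))
cv2.imwrite('pics/c13.png',np.vstack([np.hstack([a,b]),np.hstack([c,d])])[:,:,::-1])
E
```

```text
t 42.42 tcp [ 0.6126 -0.1936  0.3263] yaw 1.5446 open 52.4 F [ 0.4  0.7 -0.6]  None
  -> [ 0.603 -0.248  0.2  ] shift mm [-54.2  -8.  126.3]
  -> [ 0.603 -0.248  0.084] shift mm [  0.    0.  116.5]
```

View pics/c13.png

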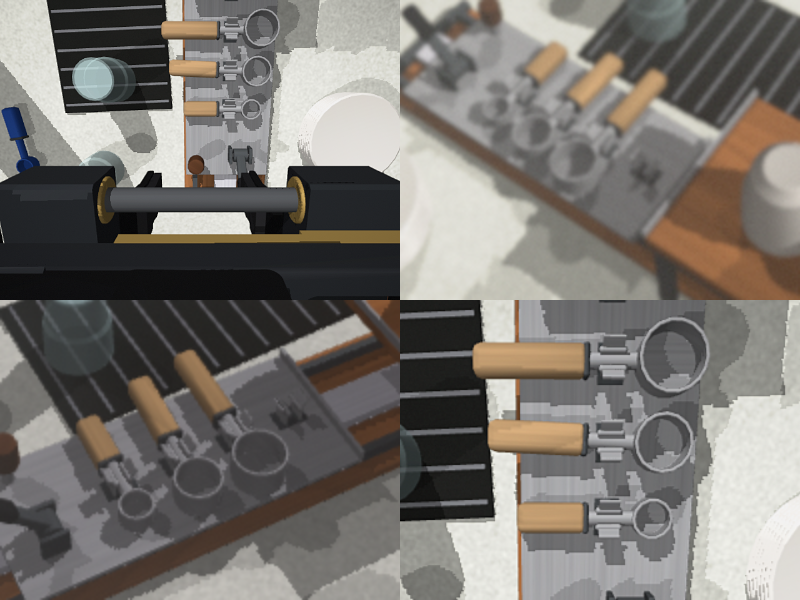

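All three scoops lie flat in clips 0, 1 and 2, with cups to the back and sizes growing away from the lever. Clip3 is spare. I grip the knob and push the tray home.

Request:
carry_out(
  increments=[-0.2,-54,-8,0,0,-0.2,0,0,55,0,-0.2,0,0,55,0,-0.2,0,0,55,0,-0.2,0,0,48,0,-0.2,0,0,27,0,-0.2,0,0,0,0,1,0,0,0,0,1,0,0,0,0,1,0,0,0,0],
  squeeze=40,
)

```text
time: 43.82
tcp_pos: [0.6041, -0.2479, 0.0878]
tool_rot: [0.716, 0.698, 0.0, 0.001]
ft_force: [-0.0, 0.2, -0.6]
opening: 0.03
finger_force: 0.0
```

```bash
python3 -c "
from h import *
tgt((.6106,.0124,.0835))"
```

```text
t 43.83 tcp [ 0.6041 -0.2479  0.0878] yaw 1.5454 open 30.0 F [-0.   0.2 -0.6]  None
  -> [0.611 0.012 0.084] shift mm [ 2.604e+02 -1.000e-01  4.300e+00]
```

Request:
carry_out(
  increments=[1,0,0,2,0,1,0,0,0,0,1,0,0,0,0,1,12,0,0,0,1,24,0,0,0,1,30,0,0,0,1,30,0,0,0,1,30,0,0,0,1,30,0,0,0,1,30,0,0,0],
)

```text
time: 45.08
tcp_pos: [0.6084, -0.064, 0.0869]
tool_rot: [0.716, 0.698, -0.001, 0.002]
ft_force: [-3.0, -7.9, 9.8]
opening: 0.0254
finger_force: 40.0
```

Request:
carry_out(
  increments=[1,30,0,0,0,1,22,0,0,0,1,12,0,0,0,1,8,0,0,0,1,4,0,0,0,1,0,0,0,0,1,0,0,0,0],
)

```text
time: 45.95
tcp_pos: [0.6107, 0.0122, 0.0869]
tool_rot: [0.716, 0.698, -0.001, 0.002]
ft_force: [-3.8, -5.2, 12.3]
opening: 0.0251
finger_force: 40.0
```

The tray travelled 260.1 mm, so it is home. I release the knob and go to the lever.

Request:
carry_out(
  increments=[-0.2,0,0,0,0,-0.2,0,0,0,0,-0.2,0,0,-55,0,-0.2,0,0,-55,0,0,-32,36,0,0,0,0,36,0,0,0,0,0,0,0,0,0,0,0,0],
  squeeze=15,
)

```text
time: 46.95
tcp_pos: [0.68, -0.0189, 0.1932]
tool_rot: [0.716, 0.698, -0.001, -0.001]
ft_force: [-0.1, -0.0, -0.4]
opening: 0.0436
finger_force: 0.0
```

```bash
python3 - <<'E'
from h import *
tgt((.682,-.0197,.114)); s=read_state(); f=save('wrist','w14.png')
g=cv2.cvtColor(f['image'],cv2.COLOR_RGB2GRAY); 
p3=load('w3.png')['image']; 
# same pose as w3? compare lever (dark) and knob
for im in (p3,f['image']):
    d=(im[200:262,280:370].max(2)<45); ys,xs=np.nonzero(d); print('lever dark', xs.mean(),xs.min(),xs.max(),ys.min()+200)
    hsv=cv2.cvtColor(im,cv2.COLOR_RGB2HSV); m=(im[150:250,170:260,0]>im[150:250,170:260,2]*1.8)&(im[150:250,170:260,0]<130);ys,xs=np.nonzero(m);print('knob',xs.mean()+170,ys.mean()+150,len(xs))
E
```

```text
t 46.95 tcp [ 0.68   -0.0189  0.1932] yaw 1.5456 open 43.6 F [-0.1 -0.  -0.4]  None
  -> [ 0.682 -0.02   0.114] shift mm [-0.7  2.  79.2]
lever dark 40.230171073094866 26 77 214
knob 223.17547357926222 205.40279162512462 2006
lever dark 46.068897637795274 30 84 212
knob 217.6847984458475 206.64643030597378 2059
```

Request:
carry_out(
  increments=[0,-0.5,2,40,0,0,0,0,38,0,0,0,0,0,0,1,0,0,0,0,1,0,0,0,0,1,0,0,0,0,1,0,0,0,0],
)

```text
time: 47.88
tcp_pos: [0.6818, -0.0203, 0.1175]
tool_rot: [0.716, 0.698, -0.001, -0.001]
ft_force: [-4.6, -0.4, 6.3]
opening: 0.0176
finger_force: 15.0
```

Request:
carry_out(
  increments=[1,-8,0,6.4,0,1,-7,0,7.5,0,1,-5.8,0,8.4,0,1,-4.4,0,9.2,0,1,-3,0,9.8,0,1,-1.5,0,10.1,0,1,0,0,0,0,1,0,0,3,0,1,0,0,0,0],
)

```text
time: 49.0
tcp_pos: [0.6811, -0.0496, 0.064]
tool_rot: [0.716, 0.698, -0.001, -0.001]
ft_force: [-7.3, 1.6, 14.8]
opening: 0.0177
finger_force: 15.0
```

Force has built up, so the lever is at its stop. I release and verify by pressing the grip's top, which should be at z ≈ 0.0635.

Request:
carry_out(
  increments=[0.3,0,0,0,0,0.3,0,0,0,0,0.3,0,0,-40,0,1,0,0,0,0,1,0,0,0,0,1,0,0,0,0,1,0,0,10,0,1,0,0,4,0,1,0,0,3,0,1,0,0,0,0],
)

```text
time: 50.25
tcp_pos: [0.6817, -0.0496, 0.0859]
tool_rot: [0.716, 0.698, -0.001, -0.001]
ft_force: [-2.8, 0.2, 9.1]
opening: 0.0008
finger_force: 4.2
```

Request:
carry_out(
  increments=[1,0,0,3,0,1,0,0,0,0],
)

```text
time: 50.5
tcp_pos: [0.6818, -0.0496, 0.0856]
tool_rot: [0.716, 0.698, -0.001, -0.0]
ft_force: [-7.7, 1.2, 20.6]
opening: 0.0003
finger_force: 10.1
```

The grip's top is at 0.0636, so the lever is flat. I raise clear, confirm numerically against the start picture, and hand in.

Request:
carry_out(
  increments=[1,0,0,-50,0,1,0,0,-60,0,1,0,0,-60,0,1,-50,-30,-30,0,1,-50,-30,0,0,1,0,0,0,0,1,0,0,0,0,1,0,0,0,0],
)

```text
time: 51.5
tcp_pos: [0.6218, -0.1447, 0.2798]
tool_rot: [0.716, 0.699, 0.0, -0.0]
ft_force: [-0.3, -0.1, 0.1]
opening: 0.0007
finger_force: 0.0
```

```bash
python3 - <<'E'
from h import *
a=load('scene0.png')['image'].astype(int); b=save('scene','scE.png')['image'].astype(int); d0=load('side0.png')['image'].astype(int); d=save('side','sdE.png')['image'].astype(int)
m=lambda im:((im[...,0]>im[...,2]*1.8)&(im[...,0]<130))
for im in(a,b):
    k=m(im)[272:298,350:374]; ys,xs=np.nonzero(k); print('knob scene',xs.mean()+350,ys.mean()+272,len(xs))
for im in(a,b):
    k=(im[312:342,340:376].max(2)<50); ys,xs=np.nonzero(k); print('lever scene',xs.mean()+340,ys.mean()+312,len(xs))
k=cv2.inRange(cv2.cvtColor(d.astype(np.uint8),cv2.COLOR_RGB2HSV),(8,60,90),(22,190,255)); n,l,st,c=cv2.connectedComponentsWithStats(k)
f=load('sdE.png')
for i in range(1,n):
    if 60<st[i,4]<900: print(np.round(c[i]),st[i,4],np.round(ray(f,*c[i],.055),3))
tgt()
E
```

```text
knob scene 362.0444444444444 281.34444444444443 90
knob scene 362.2083333333333 281.3125 96
lever scene 355.5685618729097 327.17391304347825 299
lever scene 354.579766536965 327.988326848249 257
[ 18. 188.] 313 [ 0.708 -0.798  0.055]
[222. 182.] 132 [ 0.406 -0.362  0.055]
[242. 274.] 385 [ 0.61  -0.137  0.055]
[297. 296.] 83 [ 0.594 -0.001  0.055]
[634. 332.] 190 [0.3   0.621 0.055]
t 51.6 tcp [ 0.6218 -0.1446  0.2798] yaw 1.547 open 0.5 F [-0.2 -0.3 -0.3]  None
```

The knob is back at its starting pixel and the lever is as flat as at the start.

```bash
python3 -c "
from bench import *
print(job_done())"
```

```text
the job is handed in; nothing more can be done
None
```

I handed the job in, and the hand-in returned no verdict: scoops 1, 3 and 4 (scoop2 was absent) are in clips 0, 1 and 2 with cups to the back, the tray is pushed home, and the lever is down flat.

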